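# Prop open the wire feeder's lid

## Robot

A 6-joint arm with a two-finger parallel gripper is mounted at the origin on the work surface. World frame = base frame: x ahead of the robot, y to its left, z up, the work surface at z = 0. Lengths are in mm, angles in degrees, forces in N, time in s.
With the tool pointing down it reaches from about 350 to 850 mm from the base axis. Payload 8.1 kg.
Tool frame: the origin (TCP) lies between the finger pads; the fingertips stand 22 mm ahead of it and the grasp point (between the pads) lies 3 mm ahead of it (r.nose_length is the z of the fingertips in the tool frame, in mm); z points along the fingers, x is the direction in which the jaws open and shut, and the axes are right-handed (so a half turn about z gives the same grasp; the last joint's range is limited). The gripper opens to 85 mm and grips with 20 to 120 N. Pads are 22 mm wide; open, the fingers measure 114 mm over their backs; the gripper's body (76 mm by 85 mm) begins 54 mm behind the grasp point. The pads swing forward as they close: fully open they stand 13 mm farther back than shut.
Start: joints at [-78.805, 7.471, 85.268, -0, 87.261, -4.893], TCP at [166.295, -576.499, 253.292] pointing down, gripper open.
Joint ranges: [-169.43, 169.43], [-51.17, 129.36], [1.28, 143.12], [-76.62, 256.62], [0, 156.53], [-152.29, 152.29]. Speed limits (degrees/s): [136.94, 136.94, 159.86, 180, 180, 180].

## Interface

Orientations are given as [roll, pitch, yaw] about the fixed x, y, z axes, in that order (R = Rz(yaw) Ry(pitch) Rx(roll)).
In Python, from bench import r gives the robot as it stands.
- The arm moves only by the shell command python3 -m jog 'ROWS' [FORCE]. ROWS is JSON, a list of rows, each a list of 5 numbers: the shift along the tool's x, y, z in m, then the turn about the tool's z in degrees, then the opening in per cent of the stroke, from 0 (shut) to 100 (fully open). A call has 1 to 8 rows; each row is the pose to reach, as a shift and turn from the pose measured when the call began, along the tool's axes at that moment; what a row does not reach only later rows make up. A row lasts 1/10 s, in which the tool goes at most 50 mm and 8.59 degrees, less where a joint would pass 70% of its speed; a pose out of reach is approached as far as the arm can. A call with a gripper value outside its range is refused whole. The fingers move at their own pace and stop on an object; FORCE is the grip in N (left out, the last holds). Time passes only in rows, so rows that repeat a pose let the fingers close. It gives the time, the measured TCP pose, the force and the opening at its end, in the units of the state.
- r.sense(): the state, without advancing time (a new reading comes with each control period).
- r.snapshot(name): name is "scene" or "top" or "wrist"; returns a dict with "image" (480x640x3 uint8, red, green, blue), "K" (3x3 intrinsics, pixels), "T" (4x4, takes a point from camera to world coordinates); the wrist camera has in their place "tool_from_camera" (4x4, takes a point from camera to tool coordinates, whose origin is the TCP and whose axes are the tool frame's). Camera axes: x right, y down, z forward; pixel columns grow to the right and rows downward; lengths in mm; the calibration is good to about 2 mm. A picture is of the moment at which its call begins: read the wrist's pose just before it. There is no depth.
- r.hand_in(): hands the job in, once; it reports no verdict.
Trained networks look in a picture, given as the dict that the camera call returned (one of the last four; its "shot" number tells which), for a name from the list of things; names that differ only in an ending like _2 or _b are one class to them, and where a whole thing is asked for, a point or a joint stands for the part that bears it (a point fixed in the world has none). Each returns a list of dicts, best first, with "conf" (0 to 1); they miss things now and then, are a little off and sometimes report something else, mostly with a low value. They report only what shows in the picture. A call takes as long as a camera call.
- r.search_frame(picture, label): "bbox" ([left, top, right, bottom] in pixels, round what is visible of it).
- r.pinpoint(picture, label): "uv" ([column, row] in pixels: a listed point, or the origin of a listed thing).
The state is a dict: "time": time; "joint_pos": joint angles; "qd": joint speeds; "joint_efforts": joint torques, N m; "tool_pos": TCP position; "tcp_rot": TCP orientation; "ft_force": force on the tool from outside, world axes, zero at the start; "wrist_torque": the same for the moment, N m; "finger_gap": finger opening in mm.
Only numpy, scipy, OpenCV 4.12 (cv2) and the standard library are available. Lean on these libraries where they do the work, as an engineer would, in place of code of your own. Each camera call takes 0.05 s, during which the arm holds its last target. There are 200 camera calls.

## Task

The welding wire in the bench feeder needs changing: open the feeder's lid all the way back by its bar, swing the prop rod up from its clip on the case's side, then lower the lid until the rod's ball end sits in the slot under the lid's side tab and the rod carries the lid. Lower the lid gently, never letting it drop, and leave the things lying around the feeder undisturbed.

Things in the scene. Friction and masses are not known exactly. Their poses are not given: they have to be found in the camera images.
- feeder: Grey sheet-steel wire feeder, a heavy fixed open-topped case with a wire spool inside, 190 (its x) x 180 (its y) x 90 high. Origin: centre of its underside, z up. The lid's hinge runs along its y at x=+95, z=93 mm; the lid's bar is on the -x side; the prop rod lies along its -y side, which faces away from the robot (the feeder's yaw is about 1.15 to 1.95 rad).
- lid (a joint): Lid angle, rad: 0 shut, grows as the lid opens towards feeder +x, stops at 2.0 (leaning back 25 deg past upright). The hinge is free: below about 1.57 the lid falls shut, above it leans back on its stop. Lid about 0.35 kg (may vary a quarter either way). Rests at about 1.13 rad (65 deg) when correctly propped.
- lid_bar (a point): Centre of the lid's round steel pull bar: 12 mm thick, 110 long along feeder y, carried between two lugs at its ends, in the plane of the lid, 235 mm from the hinge axis; 37 mm of free air between bar and lid edge. Lid shut: 95 mm above the table. A point at distance r from the hinge stands at feeder x = 95 - r cos(lid), z = 93 + r sin(lid) mm.
- lid_slot (a point): Where the centre of the rod's ball end rests: on the underside of the dark steel tab on the lid's -y side, 150 mm from the hinge axis, feeder y=-125 mm, 6 mm below the lid's underside. The slot is the 22 mm wide gap between two cross ribs 12 mm deep with flared lips (about 33 mm wide at the mouth, 20 mm from the tab); the rod's ball end enters it square to the lid as the lid is lowered.
- rod (a joint): Prop rod angle, rad: 0 lying level in its open clip, grows as the tip swings up, in the feeder's x-z plane, about its pivot; stops at 1.7. A friction pivot (about 0.12 N m): it stays where it is left. The ball end meets the slot at a rod angle of 0.968 rad with the lid at 1.13 rad; swing it up with the lid fully back and leave it within about 0.03 rad of that.
- rod_pivot (a point): Pivot of the rod, at feeder x=-85, y=-125, z=65 mm.
- rod_grip (a point): Point on the plain rod 140 mm from its pivot, good to grasp, beyond the clip (which is 65 mm from the pivot). Steel rod 8 mm thick, lying along feeder +x from its pivot, its axis 35 mm clear of the case's side, 65 mm above the table when in its clip.
- rod_tip (a point): Centre of the rod's 12 mm ball end, 196 mm from the pivot.
- cube_a: Loose bystander: welded steel box 75 mm, on the table beyond the lid's bar side. Origin under its centre.
- magnet: Loose bystander: red triangular welding magnet 90 x 90 x 20 mm, between robot and feeder.
- pliers: Loose bystander: pliers about 170 mm long, lying beyond the rod.
- plate: Loose bystander: steel plate 100 x 70 x 8 mm, left of the feeder.
- hammer: Loose bystander: hammer, on the left.

How it is judged:
By the outcome, as a careful person would: the job done as asked, in the order asked, and still so for the second after the job is handed in, with the robot touching nothing.
It also fails if it takes over 66 s, if anything falls off the work surface, if the arm or the gripper's body presses on something with over 40 N, if the wrist force passes 120 N, or if a joint passes its speed limit or range.

## Working session

There is one attempt and no reset: what is moved stays moved. The work goes in short steps, Python scripts to look and compute and a shell command to move; the robot and the scene stay as the last step left them, time stands still between calls to the robot, and variables do not carry over. Pictures are saved under pics/ and viewed, about 8 in all and at most 12, crops included, and the job is handed in when it is done.

```bash
ls; mkdir -p pics
cat > h.py <<'E'
import numpy as np, cv2
from scipy.spatial.transform import Rotation as Ro
from bench import r
def snap(n,fn=None):
    s=r.sense(); p=r.snapshot(n)
    if n=="wrist":
        T=np.eye(4);T[:3,:3]=Ro.from_euler('xyz',s["tcp_rot"],degrees=True).as_matrix();T[:3,3]=s["tool_pos"]
        p["T"]=T@np.array(p["tool_from_camera"])
    if fn: cv2.imwrite(f"pics/{fn}.png",p["image"][:,:,::-1])
    return p
def ray(p,uv):
    d=np.linalg.inv(p["K"])@np.array([uv[0],uv[1],1.]); T=np.array(p["T"]); return T[:3,3],T[:3,:3]@d
def at_z(p,uv,z):
    o,d=ray(p,uv); return o+d*(z-o[2])/d[2]
def proj(p,X):
    T=np.linalg.inv(p["T"]); c=T[:3,:3]@np.array(X,float)+T[:3,3]; c=p["K"]@c; return c[:2]/c[2]
E
python3 - <<'E'
from h import *
np.set_printoptions(precision=1,suppress=True)
print(r.sense())
for n in ["scene","top"]:
    p=snap(n,n+"0")
    for l,z in [("feeder",0),("lid_bar",95),("rod_pivot",65),("rod_grip",65),("rod_tip",65),("cube_a",0),("magnet",0),("pliers",0),("plate",0),("hammer",0)]:
        for d in r.pinpoint(p,l)[:1]: print(n,l,d["conf"],np.array(d["uv"]),at_z(p,d["uv"],z))
    print(p["T"])
E
```

```text
pics
{'time': 0.0, 'joint_pos': array([-78.8,   7.5,  85.3,  -0. ,  87.3,  -4.9]), 'qd': array([-0. , -0.1, -0. ,  0.1,  0.1, -0.1]), 'joint_efforts': array([  0. , -56.9, -50.1,  -0. ,   0. ,   0. ]), 'tool_pos': array([ 166.2, -576. ,  252.2]), 'tcp_rot': array([-180. ,    0.1,  -73.9]), 'ft_force': array([ 0.5, -0.4, -0.3]), 'wrist_torque': array([ 0., -0.,  0.]), 'finger_gap': 85.31745116344693}
scene feeder 0.61 [271.6 304.4] [555.5 -44.4   0. ]
scene lid_bar 0.79 [198.1 316.1] [ 542.5 -180.1   95. ]
scene rod_grip 0.6 [339.2 305.5] [678.3  16.7  65. ]
scene rod_tip 0.73 [363.4 287.2] [681.5  76.6  65. ]
scene cube_a 0.88 [125.4 362.8] [ 469.3 -307.7    0. ]
scene magnet 0.55 [237.7 253.6] [404.8 -13.7   0. ]
scene pliers 0.56 [355.7 370.8] [764.  -27.4   0. ]
scene plate 0.17 [354.2 367.1] [757.4 -24.2   0. ]
scene hammer 0.74 [417.2 172.1] [506.2 477.1   0. ]
[[   0.7    0.5   -0.5  970.9]
 [   0.7   -0.5    0.5 -300.7]
 [  -0.    -0.7   -0.7  723.1]
 [   0.     0.     0.     1. ]]
top feeder 0.75 [367.3 255. ] [542.8 -40.9   0. ]
top lid_bar 0.76 [425.4 234.6] [ 552.2 -172.8   95. ]
top rod_grip 0.68 [334.6 197.5] [683.   20.4  65. ]
top rod_tip 0.58 [313.4 201.6] [680.6  72.8  65. ]
top cube_a 0.89 [473.8 268.6] [ 468.9 -295.2    0. ]
top magnet 0.6 [368.4 312.4] [402.1 -19.4   0. ]
top pliers 0.96 [347.1 174.2] [759.9 -25.3   0. ]
top plate 0.61 [234.3 342.5] [379.9 311.4   0. ]
top hammer 0.93 [162.6 300.5] [507.  473.4   0. ]
[[  -0.2   -1.     0.2  292. ]
 [  -1.     0.1   -0.   102.4]
 [  -0.    -0.2   -1.  1344.2]
 [   0.     0.     0.     1. ]]
```

View pics/scene0.png

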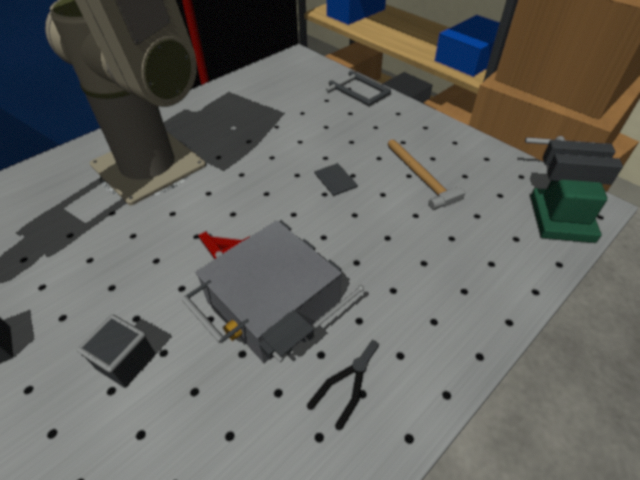

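View pics/top0.png

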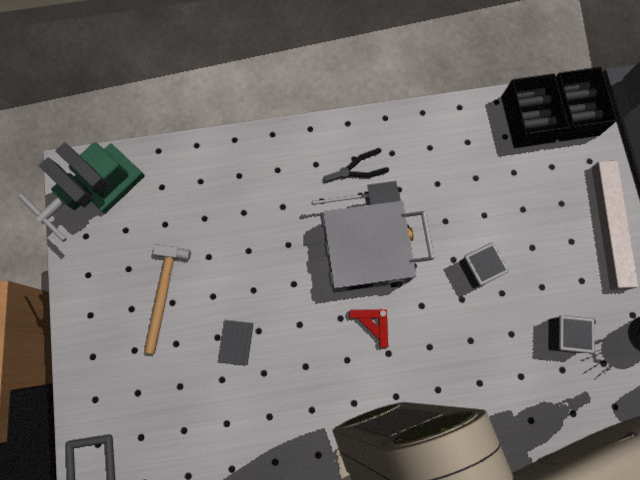

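```bash
cat >> h.py <<'E'
from scipy.optimize import least_squares
def f2w(q,P):
    c,s=np.cos(q[2]),np.sin(q[2]); P=np.atleast_2d(P); return np.c_[q[0]+c*P[:,0]-s*P[:,1],q[1]+s*P[:,0]+c*P[:,1],P[:,2]]
def bar(l,R=235): return [95-R*np.cos(l),0,93+R*np.sin(l)]
E
python3 - <<'E'
from h import *
np.set_printoptions(precision=1,suppress=True)
obs=[]
F={"feeder":([0,0,0],.2),"lid_bar":(bar(0),1),"rod_pivot":([-85,-125,65],1),"rod_grip":([55,-125,65],1),"rod_tip":([111,-125,65],1),"lid_slot":([-55,-125,87],.5)}
for n in ["scene","top"]*2:
    p=snap(n)
    for l,(P,w) in F.items():
        for d in r.pinpoint(p,l)[:1]:
            if d["conf"]>.3: obs.append((n,l,p,d["uv"],P,w))
# lid corner observations in top image (z~96)
def res(q): return np.concatenate([(proj(p,f2w(q,P)[0])-uv)*w for n,l,p,uv,P,w in obs])
s=least_squares(res,[550,-45,1.6],loss="soft_l1",f_scale=2)
print(s.x[:2],s.x[2].round(3))
for o,e in zip(obs,[proj(p,f2w(s.x,P)[0])-uv for n,l,p,uv,P,w in obs]): print(o[0],o[1],e)
print("bar",f2w(s.x,bar(0)),"grip",f2w(s.x,[55,-125,65]))
p=snap("top");print([proj(p,f2w(s.x,[x,y,95])[0]) for x in(-95,95) for y in (-90,90)])
E
```

```text
[552.4 -37.9] 1.572
scene feeder [-1.7  2.6]
scene lid_bar [1.6 1.4]
scene rod_tip [-0.2  0.6]
scene lid_slot [ 1.  -0.8]
top feeder [-1.  -2.5]
top lid_bar [0.6 0.4]
top rod_grip [4.5 0.1]
top rod_tip [-110.7  -31.1]
top lid_slot [-2.9  0.3]
scene feeder [0.1 0.9]
scene lid_bar [ 4.3 -0.2]
scene rod_grip [-1.1 -0.4]
scene rod_tip [-55.8 115.7]
scene lid_slot [ 0.4 -1.3]
top feeder [ 2.5 -3.2]
top lid_bar [-1.   0.9]
top rod_grip [1.3 3.5]
top rod_tip [-0.6  1.4]
top lid_slot [-0.2  0. ]
bar [[ 552.5 -177.9   93. ]] grip [[677.4  17.2  65. ]]
[array([401.4, 200.5]), array([415.9, 274.8]), array([322.1, 212.3]), array([334. , 287.4])]
```

```bash
cat >> h.py <<'E'
def shift(*targets):
    s=r.sense(); Rm=Ro.from_euler('xyz',s["tcp_rot"],degrees=True)
    for t in targets:
        dy=(s["tcp_rot"][2]-t[3]+180)%360-180
        print((Rm.inv().apply(np.array(t[:3])-s["tool_pos"])/1000).round(4),"turn",round(dy,2))
E
python3 -c "
from h import *
shift((552,-178,260,-90),(552,-178,98,-90))"
```

```text
[-0.276  -0.481  -0.0067] turn 16.09
[-0.276  -0.481   0.1553] turn 16.09
```

```bash
python3 -m jog '[[-0.025,-0.042,-0.007,8,35],[-0.05,-0.085,-0.007,16,35],[-0.075,-0.128,-0.007,16,35],[-0.1,-0.17,-0.007,16,35],[-0.125,-0.214,-0.007,16,35],[-0.15,-0.257,-0.007,16,35],[-0.175,-0.3,-0.007,16,35],[-0.2,-0.343,-0.007,16,35]]' 20
python3 -c "
from h import *
shift((552,-178,230,-90))"
```

```text
time: 3.35
tool_pos: [441.6, -287.6, 260.6]
tcp_rot: [-180.0, -0.0, -89.9]
ft_force: [1.3, -1.2, -0.3]
finger_gap: 30.0
[-0.1095 -0.1106  0.0306] turn 0.08
```

```bash
python3 -m jog '[[-0.035,-0.035,0.01,0,35],[-0.07,-0.07,0.02,0,35],[-0.1,-0.1,0.03,0,35],[-0.1095,-0.1105,0.03,0,35],[-0.1095,-0.1105,0.03,0,35]]'
python3 - <<'E'
from h import *
np.set_printoptions(precision=1,suppress=True)
p=snap("wrist","w1"); print(r.sense()["tool_pos"])
print(p["tool_from_camera"])
q=[552.4,-37.9,1.572]
for l,z,P in [("lid_bar",95,bar(0)),("lid_slot",87,[-55,-125,87])]:
    for d in r.pinpoint(p,l)[:1]: print(l,d["conf"],at_z(p,d["uv"],z),d["uv"],proj(p,f2w(q,P)[0]))
E
```

```text
time: 3.85
tool_pos: [552.8, -176.2, 230.1]
tcp_rot: [180.0, -0.0, -89.7]
ft_force: [-0.8, -0.1, -0.2]
finger_gap: 30.0
[ 552.1 -177.6  230.6]
[[   1.    -0.     0.    -0.5]
 [   0.     1.     0.3  -80.4]
 [  -0.    -0.3    1.  -120.2]
 [   0.     0.     0.     1. ]]
lid_bar 0.77 [ 551.7 -176.1   95. ] [316.2, 230.3] [318.5 228.5]
lid_slot 0.81 [679.1 -96.2  87. ] [200.6, 49.5] [195.8  52.1]
```

View pics/w1.png

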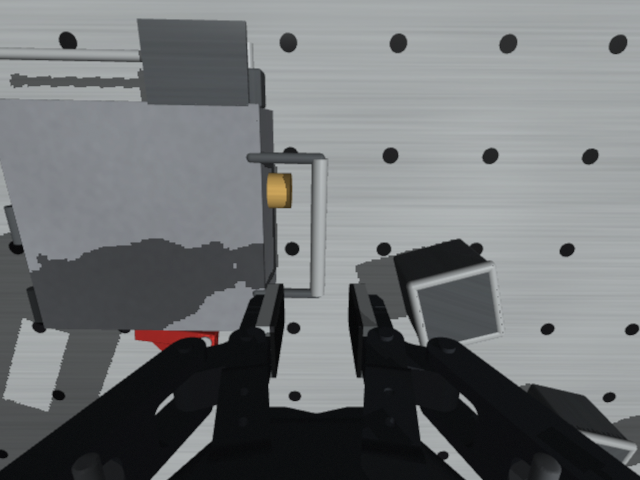

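```bash
python3 -m jog '[[-0.001,0,0.045,0,35],[-0.001,0,0.09,0,35],[-0.001,0,0.12,0,35],[-0.001,0,0.133,0,35],[-0.001,0,0.133,0,0],[-0.001,0,0.133,0,0],[-0.001,0,0.133,0,0],[-0.001,0,0.133,0,0]]' 25
python3 - <<'E'
from h import *
q=[552.4,-37.9,1.572]
s=r.sense();print(s["tool_pos"],s["ft_force"])
a=s["tool_pos"]-f2w(q,bar(0))[0]; print(a)
for l in np.arange(.0,2.05,.1):
    P=f2w(q,bar(l))[0]-f2w(q,bar(0))[0]; print(round(l,2),(-P[1]/1000).round(4),(-P[0]/1000).round(4),(-P[2]/1000).round(4))
E
```

```text
time: 4.8
tool_pos: [550.5, -177.8, 99.3]
tcp_rot: [179.9, 0.0, -90.0]
ft_force: [-8.9, 5.7, -2.2]
finger_gap: 11.2
[ 550.49565467 -177.79795111   99.29530636] [-8.86539205  5.67897981 -2.16363956]
[-2.07285954  0.10194747  6.29530636]
0.0 -0.0 -0.0 -0.0
0.1 -0.0012 0.0 -0.0235
0.2 -0.0047 0.0 -0.0467
0.3 -0.0105 0.0 -0.0694
0.4 -0.0186 0.0 -0.0915
0.5 -0.0288 0.0 -0.1127
0.6 -0.041 0.0 -0.1327
0.7 -0.0553 0.0001 -0.1514
0.8 -0.0713 0.0001 -0.1686
0.9 -0.0889 0.0001 -0.1841
1.0 -0.108 0.0001 -0.1977
1.1 -0.1284 0.0002 -0.2094
1.2 -0.1498 0.0002 -0.219
1.3 -0.1721 0.0002 -0.2264
1.4 -0.1951 0.0002 -0.2316
1.5 -0.2184 0.0003 -0.2344
1.6 -0.2419 0.0003 -0.2349
1.7 -0.2653 0.0003 -0.233
1.8 -0.2884 0.0003 -0.2289
1.9 -0.311 0.0004 -0.2224
2.0 -0.3328 0.0004 -0.2137
```

```bash
python3 -m jog '[[-0.0003,0,-0.0118,0,0],[-0.0012,0,-0.0235,0,0],[-0.0047,0,-0.0467,0,0],[-0.0105,0,-0.0694,0,0],[-0.0186,0,-0.0915,0,0],[-0.0288,0,-0.1127,0,0],[-0.041,0,-0.1327,0,0],[-0.041,0,-0.1327,0,0]]'
python3 - <<'E'
from h import *
q=[552.4,-37.9,1.572]
s=r.sense();print(s["tool_pos"])
b=np.array([550.5,-177.8,99.3])
for l in (.65,.7,.75,.8,.9,1.,1.1,1.2):
    shift(tuple(b+f2w(q,bar(l))[0]-f2w(q,bar(0))[0])+(-90,))
E
```

```text
time: 5.6
tool_pos: [550.6, -131.1, 234.5]
tcp_rot: [179.9, 0.4, -89.8]
ft_force: [0.8, 17.8, -15.0]
finger_gap: 10.7
[ 550.57680033 -131.14766355  234.47040383]
[-0.0013  0.0001 -0.007 ] turn 0.24
[-0.0087  0.0001 -0.0162] turn 0.24
[-0.0166  0.0001 -0.0249] turn 0.24
[-0.0249  0.0001 -0.0332] turn 0.24
[-0.0426  0.0001 -0.0486] turn 0.24
[-0.0619  0.     -0.0621] turn 0.24
[-0.0823 -0.     -0.0736] turn 0.24
[-1.038e-01 -1.000e-04 -8.310e-02] turn 0.24
```

```bash
python3 -m jog '[[-0.009,0,-0.015,0,0],[-0.0255,0,-0.032,0,0],[-0.043,0,-0.047,0,0],[-0.062,0,-0.060,0,0],[-0.083,0,-0.072,0,0],[-0.104,0,-0.081,0,0],[-0.104,0,-0.081,0,0]]'
python3 - <<'E'
from h import *
q=[552.4,-37.9,1.572]
s=r.sense();print(s["tool_pos"])
b=np.array([550.5,-177.8,99.3])
for l in (1.1,1.2,1.3,1.4,1.5,1.6,1.7,1.8):
    shift(tuple(b+f2w(q,bar(l))[0]-f2w(q,bar(0))[0])+(-90,))
E
```

```text
time: 6.3
tool_pos: [550.9, -24.2, 318.2]
tcp_rot: [-179.9, 0.6, -89.6]
ft_force: [7.4, 5.5, -14.4]
finger_gap: 11.1
[550.87936623 -24.23352405 318.17924168]
[0.0253 0.0007 0.0092] turn 0.43
[ 0.0037  0.0006 -0.0002] turn 0.43
[-0.0187  0.0004 -0.0074] turn 0.43
[-0.0416  0.0003 -0.0123] turn 0.43
[-0.065   0.0001 -0.0148] turn 0.43
[-0.0885 -0.     -0.0151] turn 0.43
[-0.1119 -0.0002 -0.013 ] turn 0.43
[-0.1349 -0.0003 -0.0085] turn 0.43
```

```bash
python3 -m jog '[[-0.018,0,-0.006,0,0],[-0.041,0,-0.0107,0,0],[-0.064,0,-0.0132,0,0],[-0.0875,0,-0.0135,0,0],[-0.111,0,-0.0115,0,0],[-0.134,0,-0.007,0,0],[-0.134,0,-0.007,0,0]]'
python3 - <<'E'
from h import *
q=[552.4,-37.9,1.572]
s=r.sense();print(s["tool_pos"])
b=np.array([550.5,-177.8,99.3])
for l in (1.8,1.9,1.95,1.98,2,2.02):
    shift(tuple(b+f2w(q,bar(l))[0]-f2w(q,bar(0))[0])+(-90,))
E
```

```text
time: 7.0
tool_pos: [552.0, 111.4, 329.6]
tcp_rot: [-179.4, 0.6, -89.5]
ft_force: [12.2, -1.0, -6.6]
finger_gap: 10.9
[552.02709201 111.38047851 329.61365052]
[0.0008 0.0019 0.0014] turn 0.5
[-0.0217  0.0018  0.0082] turn 0.5
[-0.0327  0.0018  0.0124] turn 0.5
[-0.0392  0.0017  0.0151] turn 0.5
[-0.0434  0.0017  0.0171] turn 0.5
[-0.0477  0.0017  0.0191] turn 0.5
```

```bash
python3 -m jog '[[-0.012,0,0.005,0,0],[-0.024,0,0.010,0,0],[-0.034,0,0.014,0,0],[-0.041,0,0.017,0,0],[-0.044,0,0.0185,0,0],[-0.044,0,0.0185,0,0]]'
```

```text
time: 7.6
tool_pos: [552.6, 156.4, 313.4]
tcp_rot: [-179.2, 0.7, -89.4]
ft_force: [3.8, 3.4, 4.6]
finger_gap: 11.0
```

```bash
python3 -m jog '[[-0.003,0,0.0015,0,0],[-0.006,0,0.003,0,0],[-0.006,0,0.003,0,0]]'
```

```text
time: 7.9
tool_pos: [552.9, 157.5, 313.1]
tcp_rot: [-179.1, 0.2, -89.7]
ft_force: [-6.6, -24.5, 15.6]
finger_gap: 11.0
```

```bash
python3 -m jog '[[0.002,0,-0.001,0,35],[0.002,0,-0.001,0,35],[0.002,0,-0.001,0,35],[0.002,0,-0.02,0,35],[0.002,0,-0.05,0,35],[0.002,0,-0.08,0,35]]'
python3 -c "
from h import *
shift((677.4,-12,393,0),(677.4,-12,250,0))"
```

```text
time: 8.5
tool_pos: [551.0, 155.8, 392.7]
tcp_rot: [-179.3, 0.2, -89.6]
ft_force: [1.4, 0.6, 0.2]
finger_gap: 29.7
[ 0.1686 -0.1253  0.0007] turn -89.63
[ 0.1692 -0.1235  0.1437] turn -89.63
```

```bash
python3 -m jog '[[0.02,-0.015,0,-8,30],[0.045,-0.033,0,-16,30],[0.07,-0.052,0,-24.5,30],[0.095,-0.07,0,-33,30],[0.12,-0.089,0,-41.5,30],[0.145,-0.107,0,-50,30],[0.169,-0.125,0,-58.5,30],[0.169,-0.125,0.01,-66,30]]'
python3 -c "
from h import *
shift((677.4,-12,250,0))"
```

```text
time: 9.3
tool_pos: [678.8, -15.1, 382.9]
tcp_rot: [-179.5, -0.6, -23.4]
ft_force: [0.7, 0.7, 0.8]
finger_gap: 25.0
[-0.0039 -0.0012  0.1329] turn -23.44
```

```bash
python3 -m jog '[[-0.001,0,0.03,-8,30],[-0.002,-0.001,0.07,-16,30],[-0.003,-0.001,0.11,-23.4,30],[-0.004,-0.001,0.133,-23.4,30],[-0.004,-0.001,0.133,-23.4,30]]'
python3 - <<'E'
from h import *
np.set_printoptions(precision=1,suppress=True)
p=snap("wrist","w2"); print(r.sense()["tool_pos"])
q=[552.4,-37.9,1.572]
for l,P in [("rod_pivot",[-85,-125,65]),("rod_grip",[55,-125,65]),("rod_tip",[111,-125,65])]:
    for d in r.pinpoint(p,l)[:1]: print(l,d["conf"],at_z(p,d["uv"],65),d["uv"],proj(p,f2w(q,P)[0]),f2w(q,P))
E
```

```text
time: 9.8
tool_pos: [674.4, -11.1, 243.4]
tcp_rot: [-179.7, -0.2, -0.0]
ft_force: [-0.4, -0.0, -0.5]
finger_gap: 25.8
[675.8 -11.4 247.1]
rod_pivot 0.76 [ 683.3 -128.    65. ] [323.9, 327.5] [318.1 323. ] [[ 677.5 -122.7   65. ]]
rod_grip 0.78 [681.4  16.1  65. ] [322.8, 184.9] [318.2 183.6] [[677.3  17.3  65. ]]
rod_tip 0.71 [681.2  70.6  65. ] [323.0, 119.4] [318.2 116. ] [[677.3  73.3  65. ]]
```

View pics/w2.png

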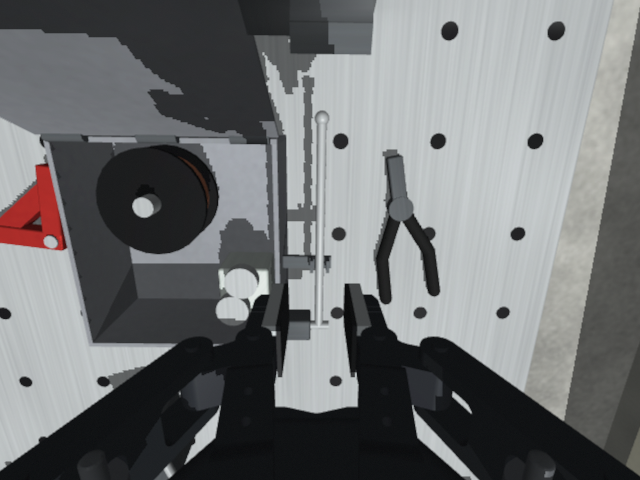

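```bash
python3 -m jog '[[0.0045,-0.003,0.045,0,30],[0.0045,-0.003,0.09,0,30],[0.0045,-0.003,0.135,0,30],[0.0045,-0.003,0.165,0,30],[0.0045,-0.003,0.179,0,30],[0.0045,-0.003,0.179,0,30]]' 25
python3 - <<'E'
from h import *
p=snap("wrist","w3")
s=r.sense();print(s["tool_pos"],s["ft_force"])
for l in ["rod_tip","rod_grip"]:
  for d in r.pinpoint(p,l)[:1]: print(d["conf"],at_z(p,d["uv"],65))
E
```

```text
time: 10.6
tool_pos: [685.4, -8.3, 72.9]
tcp_rot: [-179.8, -0.8, -0.0]
ft_force: [-0.2, 0.6, -0.1]
finger_gap: 25.4
[686.64645075  -8.47479603  75.08024277] [-0.7773297   0.02473251  0.32366121]
0.94 [681.27845222  71.46080541  65.        ]
0.76 [679.3197149   15.84235083  65.        ]
```

View pics/w3.png

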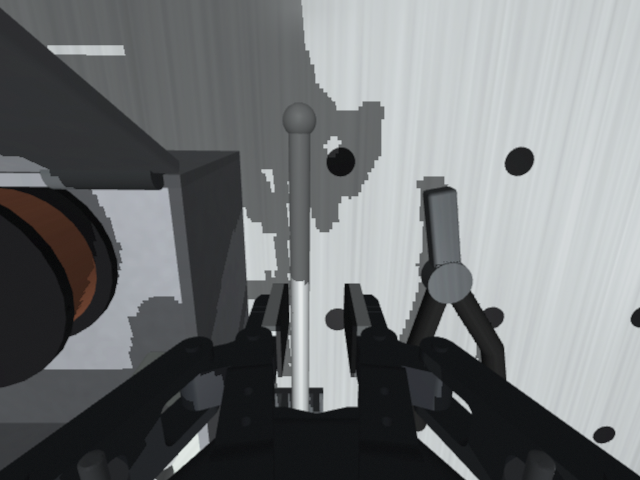

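```bash
python3 -m jog '[[-0.0055,0,0.006,0,30],[-0.0055,0,0.006,0,30],[-0.0055,0,0.006,0,0],[-0.0055,0,0.006,0,0],[-0.0055,0,0.006,0,0],[-0.0055,0,0.006,0,0],[-0.0055,0,0.006,0,0]]' 25
python3 - <<'E'
from h import *
s=r.sense();print(s["tool_pos"],s["ft_force"],s["tcp_rot"])
E
```

```text
time: 11.45
tool_pos: [678.8, -8.5, 70.6]
tcp_rot: [-179.8, -0.7, -0.0]
ft_force: [-18.7, -0.3, 11.8]
finger_gap: 6.7
[678.82611146  -8.524776    70.62181538] [-18.68826698  -0.32836282  11.83379006] [-1.79825942e+02 -7.03221611e-01 -4.34486217e-02]
```

```bash
python3 -m jog '[[-0.001,0.0002,-0.006,0,0],[-0.0015,0.0006,-0.0115,0,0],[-0.0015,0.002,-0.02,0,0],[-0.0015,0.0036,-0.0286,0,0],[-0.0015,0.0091,-0.045,0,0],[-0.0015,0.017,-0.0604,0,0],[-0.0015,0.017,-0.0604,0,0]]'
python3 - <<'E'
from h import *
s=r.sense();print(s["tool_pos"],s["ft_force"],s["tcp_rot"])
for a in (.7,.82,.9,.968): shift((677.5,-124+115.5*np.cos(a),70.6+115.5*np.sin(a),0))
E
```

```text
time: 12.15
tool_pos: [678.1, -27.0, 134.1]
tcp_rot: [-179.9, -0.9, -0.1]
ft_force: [3.6, 0.3, 0.2]
finger_gap: 7.1
[678.05126239 -27.04657218 134.13457349] [3.58583434 0.27322839 0.21007968] [-1.79883758e+02 -9.36871082e-01 -1.05507132e-01]
[-0.0004  0.0086 -0.0109] turn -0.11
[-0.0002  0.0181 -0.021 ] turn -0.11
[-0.0001  0.0251 -0.027 ] turn -0.11
[ 0.      0.0314 -0.0317] turn -0.11
```

```bash
python3 -m jog '[[0,0.0086,-0.0109,0,0],[0,0.0181,-0.021,0,0],[0,0.0251,-0.027,0,0],[0,0.0314,-0.0317,0,0],[0,0.0314,-0.0317,0,0],[0,0.0314,-0.0317,0,0]]'
python3 - <<'E'
from h import *
np.set_printoptions(precision=1,suppress=True)
s=r.sense();print(s["tool_pos"],s["ft_force"],s["tcp_rot"])
rays={}
for n in ["scene","top"]*2:
    p=snap(n,n+"4")
    for l in ["rod_tip","rod_pivot"]:
        for d in r.pinpoint(p,l)[:1]:
            o,v=ray(p,d["uv"]); t=(678.5-o[0])/v[0]; print(n,l,round(d["conf"],2),np.array(d["uv"]),o+v*t)
            rays.setdefault(l,[]).append((o,v/np.linalg.norm(v)))
for l,R in rays.items():
    A=sum(np.eye(3)-np.outer(v,v) for o,v in R);b=sum((np.eye(3)-np.outer(v,v))@o for o,v in R);print(l,np.linalg.solve(A,b) if len(R)>1 else None)
E
```

```text
time: 12.75
tool_pos: [677.7, -58.7, 165.9]
tcp_rot: [-179.9, -1.0, -0.1]
ft_force: [4.5, 0.8, -0.3]
finger_gap: 7.1
[677.7 -58.7 165.9] [ 4.5  0.8 -0.3] [-179.9   -1.    -0.1]
scene rod_tip 0.89 [332.  256.3] [678.5  -3.4 218.8]
scene rod_pivot 0.72 [281.5 355.2] [ 678.5 -117.8   62. ]
top rod_pivot 0.38 [397.9 190.2] [ 678.5 -135.1   62.7]
scene rod_tip 0.76 [331.  252.4] [678.5  -5.6 229.6]
scene rod_pivot 0.6 [280.3 356.3] [ 678.5 -120.4   61.7]
top rod_pivot 0.6 [393.4 191.9] [ 678.5 -125.1   54.1]
rod_tip [ 970.9 -300.7  723.1]
rod_pivot [ 678.4 -124.6   67.1]
```

View pics/scene4.png

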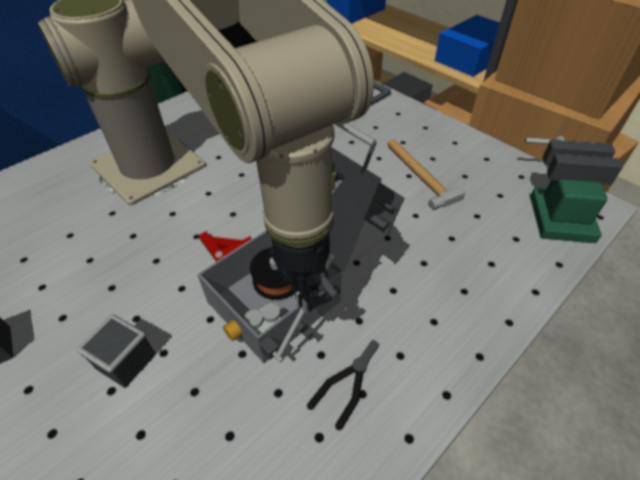

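```bash
python3 -m jog '[[0,0,0,0,30],[0,0,0,0,30],[0,0,0,0,30],[0,0,-0.02,0,30],[0,0.01,-0.06,0,30],[0,0.03,-0.11,0,30],[0,0.06,-0.16,0,30],[0,0.09,-0.2,0,30]]'
python3 - <<'E'
from h import *
np.set_printoptions(precision=1,suppress=True)
p=snap("scene","scene5"); q=[552.4,-37.9,1.572]
for l in ["rod_tip","rod_pivot"]:
    for d in r.pinpoint(p,l)[:1]:
        o,v=ray(p,d["uv"]); t=(678.5-o[0])/v[0]; print(l,round(d["conf"],2),np.array(d["uv"]),o+v*t)
for a in (.92,.968,1.02): print(a,proj(p,[678,-124,65]),proj(p,[678,-124+196*np.cos(a),65+196*np.sin(a)]))
im=cv2.resize(p["image"][210:380,240:400],None,fx=5,fy=5,interpolation=cv2.INTER_CUBIC)[:600,:800]; cv2.imwrite("pics/s5c.png",cv2.resize(p["image"][230:370,240:400],None,fx=4.2,fy=4.2,interpolation=cv2.INTER_CUBIC)[:,:,::-1])
E
```

```text
time: 14.15
tool_pos: [674.0, -141.8, 358.3]
tcp_rot: [-179.9, -1.0, -0.0]
ft_force: [1.0, 0.0, 1.2]
finger_gap: 25.3
rod_tip 0.81 [331.9 254.7] [678.5  -3.7 222.7]
rod_pivot 0.76 [278.5 353.4] [ 678.5 -122.8   75. ]
0.92 [278.3 356.6] [330.9 255.9]
0.968 [278.3 356.6] [327.2 256.3]
1.02 [278.3 356.6] [323. 257.]
```

View pics/s5c.png

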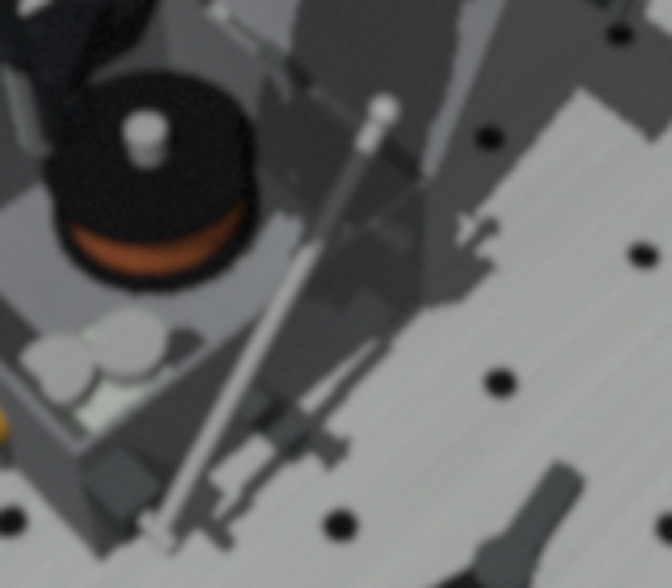

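Run:
```python
from h import *
np.set_printoptions(precision=1,suppress=True)
s=r.sense();print(s["tool_pos"])
p=snap("wrist","w5"); t=snap("top","t5")
for n,c in (("wrist",p),("top",t)):
  for l,z in [("rod_tip",226),("rod_pivot",65)]:
    for d in r.pinpoint(c,l)[:1]: print(n,l,round(d["conf"],2),np.array(d["uv"]),at_z(c,d["uv"],z))
  for a in (.92,.968,1.02): print(a,proj(c,[679,-124,65]),proj(c,[679,-124+196*np.cos(a),65+196*np.sin(a)]))
a=p["image"];b=cv2.resize(t["image"][160:240,300:420],None,fx=4,fy=4,interpolation=cv2.INTER_CUBIC)
o=np.zeros((600,640,3),np.uint8);o[:280]=a[60:340];o[280:600,:480]=b;cv2.imwrite("pics/w5c.png",o[:,:,::-1])
```

```text
[ 675.2 -144.2  360.8]
wrist rod_tip 0.74 [316.9  27.5] [680.2  -6.5 226. ]
wrist rod_pivot 0.69 [316.3 172.9] [ 683.3 -124.6   65. ]
0.92 [312.8 172.5] [314.9  27.4]
0.968 [312.8 172.5] [315.2  38.4]
1.02 [312.8 172.5] [315.4  51.3]
top rod_tip 0.45 [349.2 177.1] [674.1  -7.2 226. ]
top rod_pivot 0.74 [397.7 191.1] [ 675.6 -133.8   65. ]
0.92 [393.5 190.4] [347.8 175.9]
0.968 [393.5 190.4] [351.4 174.5]
1.02 [393.5 190.4] [355.5 173. ]
```

View pics/w5c.png

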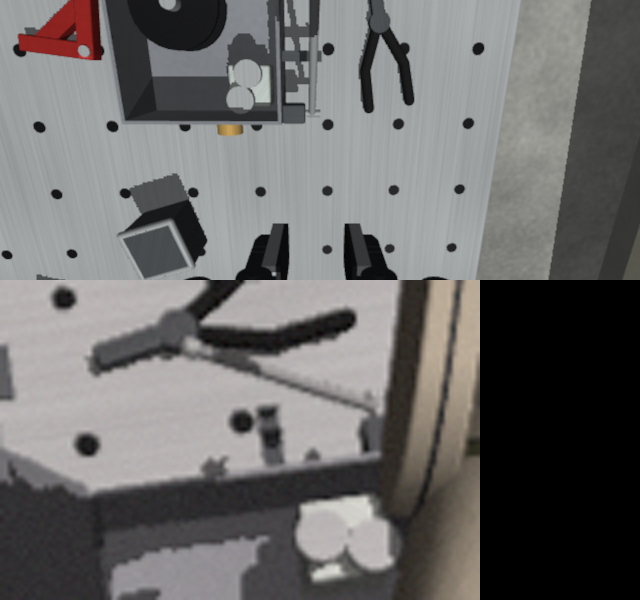

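```bash
python3 -c "
from h import *
shift((679.5,-42,300,0),(679.5,-42,182,0))"
```

```text
[ 0.0049 -0.0987  0.0539] turn -0.04
[ 0.0034 -0.0983  0.1718] turn -0.04
```

```bash
python3 -m jog '[[0.002,-0.04,0.02,0,30],[0.004,-0.08,0.04,0,30],[0.004,-0.0985,0.06,0,30],[0.004,-0.0985,0.105,0,30],[0.0035,-0.0985,0.15,0,30],[0.0035,-0.0985,0.172,0,30],[0.0035,-0.0985,0.172,0,30],[0.0035,-0.0985,0.172,0,0]]' 40; python3 -c "
from h import *
shift((679.5,-42,182,0)); print(r.sense()['tool_pos'])"
```

```text
time: 15.4
tool_pos: [679.3, -41.3, 181.6]
tcp_rot: [-179.8, -0.7, -0.0]
ft_force: [0.3, 0.4, 1.1]
finger_gap: 12.2
[ 0.0002  0.0007 -0.0004] turn -0.01
[679.29323586 -41.27074288 181.63574048]
```

```bash
python3 -m jog '[[0,0,0,0,0],[0,0,0,0,0],[0,0.0025,-0.0018,0,0],[0,0.005,-0.0037,0,0],[0,0.005,-0.0037,0,0],[0,0.005,-0.0037,0,0]]'
python3 - <<'E'
from h import *
np.set_printoptions(precision=1,suppress=True)
for i in range(3):
  p=snap("scene")
  for l in ["rod_tip"]:
    for d in r.pinpoint(p,l)[:1]: print(l,round(d["conf"],2),np.array(d["uv"]))
print(r.sense()['tool_pos'])
E
```

```text
time: 16.0
tool_pos: [678.1, -46.8, 186.2]
tcp_rot: [-179.8, -0.5, -0.0]
ft_force: [-6.8, -1.6, -5.3]
finger_gap: 6.7
[678.2 -46.8 186.2]
```

```bash
python3 -m jog '[[0,0,0,0,30],[0,0,0,0,30],[0,0,0,0,30],[0,0,-0.03,0,30],[0,0.01,-0.07,0,30],[0,0.04,-0.11,0,30],[0,0.08,-0.15,0,30],[0,0.11,-0.17,0,30]]'
python3 - <<'E'
from h import *
np.set_printoptions(precision=1,suppress=True)
for i in range(2):
 for n in ("wrist","scene","top"):
  c=snap(n,"%s6"%n)
  for l,z in [("rod_tip",226),("rod_pivot",65)]:
    for d in r.pinpoint(c,l)[:1]: print(n,l,round(d["conf"],2),np.array(d["uv"]),at_z(c,d["uv"],z))
  if i==0: 
   for a in (.92,.968,1.02): print(a,proj(c,[680,-124.5,65]),proj(c,[680,-124.5+196*np.cos(a),65+196*np.sin(a)]))
E
```

```text
time: 17.1
tool_pos: [677.2, -158.1, 361.1]
tcp_rot: [-179.9, -0.9, 0.0]
ft_force: [0.1, 0.3, -0.0]
finger_gap: 25.7
wrist rod_tip 0.72 [318.1  12.3] [681.2 -11.5 226. ]
wrist rod_pivot 0.73 [315.7 162.7] [ 681.9 -125.9   65. ]
0.92 [314.1 161.5] [316.2   4.6]
0.968 [314.1 161.5] [316.3  15.5]
1.02 [314.1 161.5] [316.5  28.3]
scene rod_tip 0.8 [329.9 252.3] [675.1  -4.5 226. ]
scene rod_pivot 0.93 [279.8 354.5] [ 676.9 -119.8   65. ]
0.92 [278.8 357.6] [331.6 256.8]
0.968 [278.8 357.6] [327.9 257.2]
1.02 [278.8 357.6] [323.7 257.9]
top rod_tip 0.59 [351.8 175.7] [676.4 -13.3 226. ]
top rod_pivot 0.53 [394.1 192.3] [ 674.  -124.6   65. ]
0.92 [393.6 190. ] [348.  175.4]
0.968 [393.6 190. ] [351.6 174. ]
1.02 [393.6 190. ] [355.7 172.6]
wrist rod_tip 0.93 [320.1  13.8] [680.2 -11.3 226. ]
wrist rod_pivot 0.68 [320.4 166.4] [ 684.  -126.4   65. ]
scene rod_tip 0.56 [329.1 253.2] [675.5  -6.5 226. ]
top rod_tip 0.45 [350.4 174.9] [678.6 -10.6 226. ]
top rod_pivot 0.45 [395.4 188.7] [ 682.5 -129.4   65. ]
```

```bash
python3 -m jog '[[0,0,-0.035,0,30],[-0.02,-0.04,-0.037,8,35],[-0.04,-0.08,-0.037,16,35],[-0.06,-0.12,-0.037,24.5,35],[-0.08,-0.16,-0.037,33,35],[-0.1,-0.2,-0.037,41.5,35],[-0.12,-0.24,-0.037,50,35],[-0.126,-0.28,-0.037,58.5,35]]' 
python3 -c "
from h import *
shift((552,156.5,393,-90))"
```

```text
time: 18.8
tool_pos: [548.9, 124.1, 393.5]
tcp_rot: [-179.4, -0.2, -58.9]
ft_force: [-0.1, 0.2, 1.2]
finger_gap: 29.6
[-0.0261 -0.0195  0.0006] turn 31.13
```

```bash
python3 -m jog '[[-0.01,-0.008,0,8,35],[-0.026,-0.0195,0,16,35],[-0.026,-0.0195,0,24.5,35],[-0.026,-0.0195,0,31.1,35],[-0.026,-0.0195,0,31.1,35]]'
python3 - <<'E'
from h import *
np.set_printoptions(precision=1,suppress=True)
shift((552,156.5,313,-90))
p=snap("wrist","w7")
for d in r.pinpoint(p,"lid_bar")[:1]: print(d,at_z(p,d["uv"],307))
E
```

```text
time: 19.3
tool_pos: [552.0, 156.6, 393.7]
tcp_rot: [-179.4, 0.2, -90.0]
ft_force: [-0.6, -0.3, -1.1]
finger_gap: 29.7
[0.  0.  0.1] turn -0.05
{'uv': [316.9, 247.7], 'conf': 0.83} [555.5 156.6 307. ]
```

View pics/w7.png

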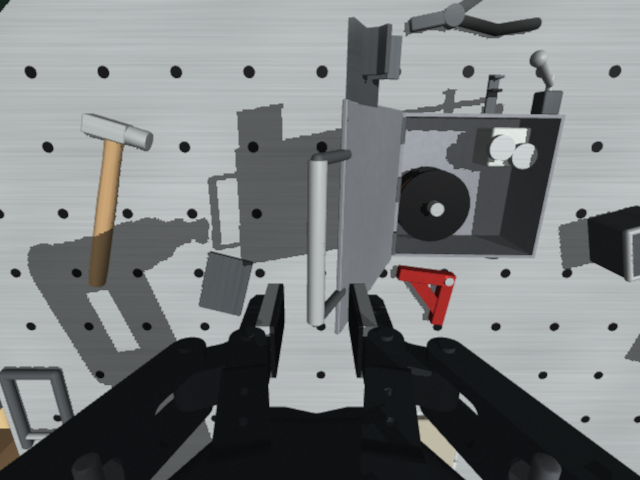

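```bash
python3 -m jog '[[0,0,0.04,0,35],[0,0,0.07,0,35],[0,0,0.081,0,35],[0,0,0.081,0,35],[0,0,0.081,0,0],[0,0,0.081,0,0],[0,0,0.081,0,0],[0,0,0.081,0,0]]' 25
python3 - <<'E'
from h import *
np.set_printoptions(precision=4,suppress=True)
s=r.sense();print(s["tool_pos"],s["tcp_rot"])
for l in (1.9,1.8,1.7,1.6,1.5,1.4,1.3,1.25,1.2,1.17,1.15,1.13,1.1):
    P=np.array(bar(l))-bar(2.0); print(l,(-P[0]/1000).round(4),(-P[2]/1000).round(4))
E
```

```text
time: 20.2
tool_pos: [553.7, 156.8, 314.7]
tcp_rot: [-179.2, 0.2, -89.8]
ft_force: [-1.7, 1.0, 6.4]
finger_gap: 11.1
[553.6805 156.8473 314.6958] [-179.2046    0.2224  -89.7556]
1.9 0.0218 -0.0087
1.8 0.0444 -0.0152
1.7 0.0675 -0.0194
1.6 0.0909 -0.0212
1.5 0.1144 -0.0207
1.4 0.1377 -0.0179
1.3 0.1607 -0.0128
1.25 0.1719 -0.0093
1.2 0.1829 -0.0053
1.17 0.1895 -0.0027
1.15 0.1938 -0.0008
1.13 0.1981 0.0011
1.1 0.2044 0.0043
```

```bash
python3 -m jog '[[0.0105,0,-0.0045,0,0],[0.0218,0,-0.0087,0,0],[0.033,0,-0.012,0,0],[0.0444,0,-0.0152,0,0],[0.056,0,-0.0175,0,0],[0.0675,0,-0.0194,0,0],[0.079,0,-0.0205,0,0],[0.0909,0,-0.0212,0,0]]'
python3 - <<'E'
from h import *
b=np.array([552.5,156.8,314.7]);s=r.sense();print(s["tool_pos"])
for l in (1.5,1.45,1.4,1.35,1.3,1.25,1.2):
    P=np.array(bar(l))-bar(2.0); shift((b[0],b[1]+P[0],b[2]+P[2],-90))
E
```

```text
time: 21.0
tool_pos: [553.0, 64.5, 335.6]
tcp_rot: [-179.3, 0.2, -89.8]
ft_force: [-5.9, 0.7, 0.1]
finger_gap: 10.4
[552.97353972  64.47058428 335.57122966]
[0.0221 0.0006 0.0001] turn 0.21
[0.0338 0.0006 0.0011] turn 0.21
[0.0454 0.0007 0.0028] turn 0.21
[0.0569 0.0007 0.005 ] turn 0.21
[0.0684 0.0008 0.0079] turn 0.21
[0.0796 0.0009 0.0112] turn 0.21
[0.0907 0.001  0.0152] turn 0.21
```

```bash
python3 -m jog '[[0.011,0,0,0,0],[0.022,0,0,0,0],[0.034,0,0.001,0,0],[0.0455,0,0.0028,0,0],[0.057,0,0.005,0,0],[0.0685,0,0.0079,0,0],[0.0755,0,0.01,0,0],[0.0755,0,0.01,0,0]]'
python3 - <<'E'
from h import *
np.set_printoptions(precision=1,suppress=True)
b=np.array([552.5,156.8,314.7]);s=r.sense();print(s["tool_pos"])
for l in (1.25,1.22,1.2,1.18,1.16,1.14,1.12,1.1):
    P=np.array(bar(l))-bar(2.0); shift((b[0],b[1]+P[0],b[2]+P[2],-90))
p=snap("scene","s8")
for l in ["rod_tip","rod_pivot","lid_slot"]:
    for d in r.pinpoint(p,l)[:1]: print(l,d)
cv2.imwrite("pics/s8c.png",cv2.resize(p["image"][220:370,230:390],None,fx=4,fy=4,interpolation=cv2.INTER_CUBIC)[:,:,::-1])
E
```

```text
time: 21.8
tool_pos: [552.5, -13.0, 324.6]
tcp_rot: [-179.4, 0.2, -89.9]
ft_force: [-6.2, 1.2, 1.0]
finger_gap: 11.1
[552.5 -13.  324.6]
[0. 0. 0.] turn 0.1
[0. 0. 0.] turn 0.1
[0. 0. 0.] turn 0.1
[0. 0. 0.] turn 0.1
[0. 0. 0.] turn 0.1
[0. 0. 0.] turn 0.1
[0. 0. 0.] turn 0.1
[0. 0. 0.] turn 0.1
rod_pivot {'uv': [277.3, 355.3], 'conf': 0.74}
lid_slot {'uv': [335.6, 245.9], 'conf': 0.73}
```

View pics/s8c.png

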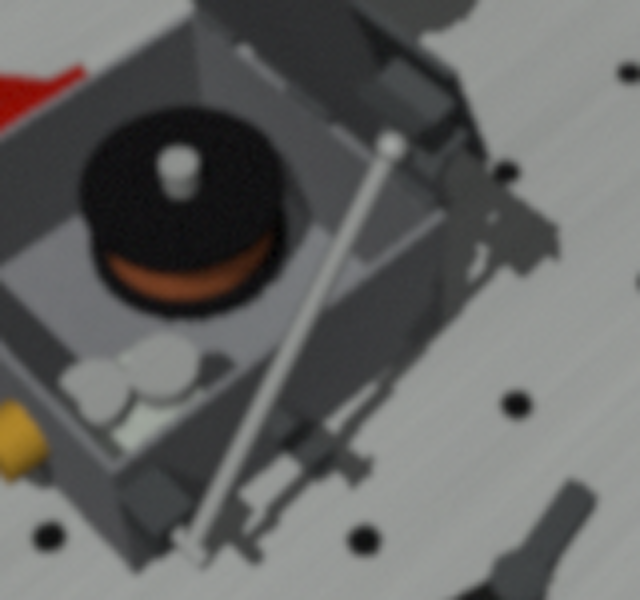

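```bash
python3 -m jog '[[0.005,0,0.0018,0,0],[0.010,0,0.0035,0,0],[0.0145,0,0.005,0,0],[0.019,0,0.007,0,0],[0.0215,0,0.008,0,0],[0.024,0,0.0091,0,0],[0.024,0,0.0091,0,0]]'
python3 - <<'E'
from h import *
p=snap("scene","s9")
cv2.imwrite("pics/s9c.png",cv2.resize(p["image"][220:370,230:390],None,fx=4,fy=4,interpolation=cv2.INTER_CUBIC)[:,:,::-1])
E
```

```text
time: 22.7
tool_pos: [552.4, -37.1, 315.5]
tcp_rot: [-179.5, 0.1, -89.9]
ft_force: [-6.2, -0.4, 1.8]
finger_gap: 10.8
```

View pics/s9c.png

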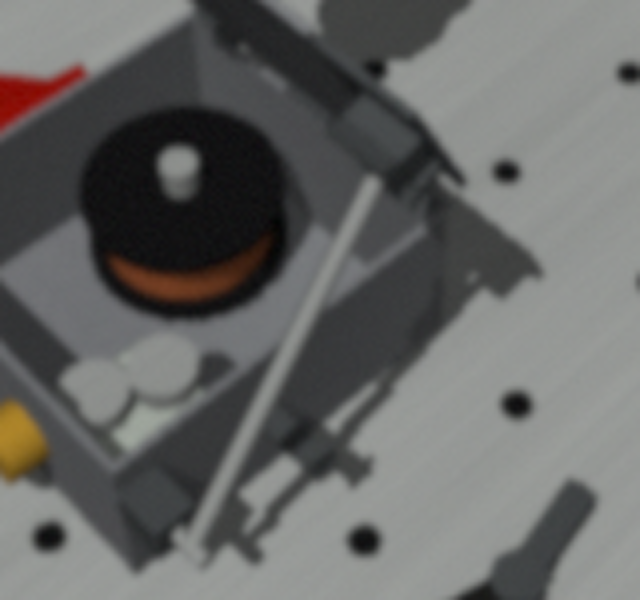

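```bash
python3 -m jog '[[0.0015,0,0.0006,0,0],[0.003,0,0.0013,0,0],[0.0043,0,0.0019,0,0],[0.0043,0,0.0019,0,0]]'; python3 -m jog '[[0.001,0,0.0005,0,0],[0.002,0,0.001,0,0],[0.003,0,0.0014,0,0],[0.003,0,0.0014,0,0]]'
```

```text
time: 23.15
tool_pos: [552.4, -40.5, 314.0]
tcp_rot: [-179.5, 0.2, -89.8]
ft_force: [-5.5, 4.4, 4.4]
finger_gap: 10.8
time: 23.55
tool_pos: [552.4, -41.5, 313.6]
tcp_rot: [-179.4, 0.4, -89.7]
ft_force: [-6.9, 10.4, 7.1]
finger_gap: 10.8
```

```bash
python3 -m jog '[[-0.0008,0,-0.0004,0,0],[-0.0008,0,-0.0004,0,16],[-0.0008,0,-0.0004,0,20],[-0.0008,0,-0.0004,0,20]]'
python3 - <<'E'
from h import *
np.set_printoptions(precision=1,suppress=True)
p=snap("scene","s10")
for l in ["lid_bar","lid_slot","rod_pivot"]:
    for d in r.pinpoint(p,l)[:1]: print(l,d)
for a in (1.05,1.13): print(proj(p,f2w([553,-37.9,1.572],bar(a))[0]))
E
```

```text
time: 23.95
tool_pos: [552.7, -41.0, 314.1]
tcp_rot: [-179.4, 0.4, -89.7]
ft_force: [0.5, 0.7, -0.3]
finger_gap: 17.1
lid_bar {'uv': [250.0, 181.6], 'conf': 0.81}
lid_slot {'uv': [326.8, 254.3], 'conf': 0.81}
rod_pivot {'uv': [276.3, 355.4], 'conf': 0.62}
[242.7 194.5]
[251.1 184.4]
```

```bash
python3 -m jog '[[0,0,0,0,35],[0,0,0,0,35],[0,0,0,0,35],[0,0,-0.02,0,35],[0,0,-0.05,0,35],[0,0,-0.09,0,35],[0.04,0,-0.11,0,35],[0.08,0,-0.11,0,35]]'
python3 -m jog '[[0.05,0.02,0,0,35],[0.1,0.04,0,0,35],[0.15,0.06,0,0,35],[0.15,0.06,0,0,35]]'
python3 - <<'E'
from h import *
np.set_printoptions(precision=1,suppress=True)
p=snap("scene","s11")
for l in ["lid_bar","lid_slot","cube_a","magnet","pliers","plate","hammer"]:
    for d in r.pinpoint(p,l)[:1]: print(l,d)
cv2.imwrite("pics/s11c.png",cv2.resize(p["image"][150:400,80:480],None,fx=2,fy=2,interpolation=cv2.INTER_CUBIC)[:,:,::-1])
E
```

```text
time: 24.95
tool_pos: [552.7, -122.0, 428.5]
tcp_rot: [-179.0, 0.3, -89.6]
ft_force: [0.5, -0.7, -0.9]
finger_gap: 30.0
time: 25.35
tool_pos: [491.7, -276.7, 426.3]
tcp_rot: [-179.1, 0.2, -89.8]
ft_force: [-0.2, -0.0, 0.0]
finger_gap: 30.0
lid_bar {'uv': [252.5, 182.1], 'conf': 0.82}
lid_slot {'uv': [328.1, 253.9], 'conf': 0.56}
cube_a {'uv': [254.0, 183.2], 'conf': 0.67}
magnet {'uv': [234.6, 250.5], 'conf': 0.64}
pliers {'uv': [352.4, 368.4], 'conf': 0.82}
plate {'uv': [335.2, 180.9], 'conf': 0.62}
hammer {'uv': [417.6, 171.3], 'conf': 0.75}
```

View pics/s11c.png

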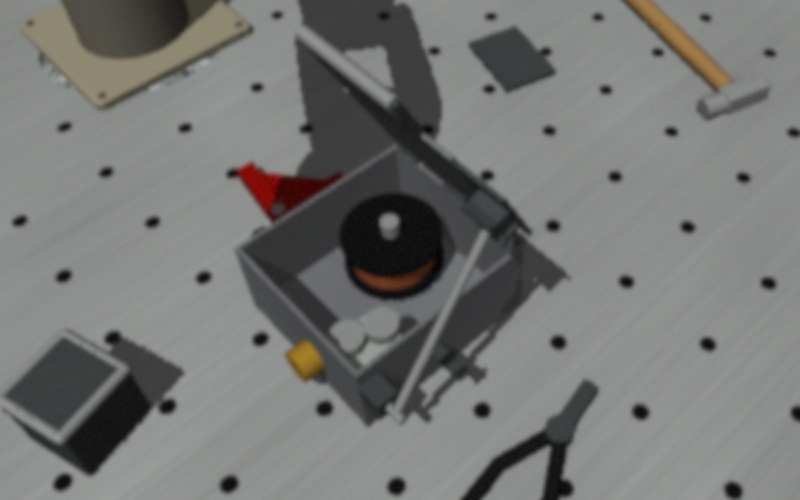

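The picture shows the lid propped with its bar at about (252,182). The rod runs from about (278,355) up into the slot under the tab, and the bystanders are where they started. I'm handing in.

```bash
python3 -c "
from bench import r
print(r.hand_in())"
```

```text
the job is handed in; nothing more can be done
None
```

The lid is propped open on the rod, and I handed the job in at about 25 s of robot time.

**What I did**
- **Opening:** I gripped the bar and swung the lid back until it met its stop, with about 25–30 N of contact there.
- **Rod:** I lifted it out of its clip and set its angle in two tries. After the first release, the cameras showed about 0.92 rad, although the arm's own position implied 0.965. I regripped it and raised it further. The wrist, scene and top cameras then gave about 0.95–0.96 rad, within the 0.03 tolerance of 0.968.
- **Lowering:** I brought the lid down held in the gripper the whole way, and it met firm resistance at 1.13 rad, where a seated ball should stop it. I eased off and opened the fingers; the wrist force fell to about zero.

**Last checks**
- **Lid:** The bar stayed within a few pixels of the 1.13 rad position after I moved away, and the gripper is well clear.
- **Ball in the slot:** I could not see the ball directly, because the rib hides it. That it is seated rests on the stopping angle and the lid holding.
- **Things around the feeder:** All five look undisturbed. In the last image the network gave one wrong position: it put the cube on the lid bar. The picture itself shows the cube where it started. The magnet, pliers, plate and hammer were found where the picture shows them.

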